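Scan a tube rack and stack it on its base rack

TASK

Log the tube rack that has the carrying handle: pick up the handheld barcode scanner and hold it still for at least one full second with its beam on the middle of the rack's barcode label, from about 7 cm away, pointing down at the label and with the scan line along the label's length. Lay the scanner back flat and wholly on its rubber mat, the right way up. Then carry the rack by its handle, upright, and lower it onto the base rack so that its four corner pins are fully home in the sockets before you let go, leaving the beaker, pipette and tip box where they are.

Things in the scene. Friction and masses are not known exactly. Their poses are not given: they have to be found in the camera images.
- scanner: Loose barcode scanner, 0.2 kg, 180 mm long, flat on the mat. Origin: centre of its flat underside; x to its nose, z up. Handle: white bar 30 mm wide (y), 36 mm high, x -90 to +30 mm; centre of mass near x = 0: grip across it at about x = -10 mm. Head: white, 54 mm wide, x +30 to +90, top at z = 46 mm, dark window on the bevel under its front edge.
- scan_window (a point): Window's centre, at x 77, y 0, z 7.5 mm of the scanner. Its x axis is the beam: forward and down, 60 degrees below the scanner's forward direction. Its y axis (across the scanner) is the scan line. To read: label middle within 10 mm of the beam axis, 40 to 110 mm along it; beam within 40 degrees of square to the label; scan line within 25 degrees of the label's long direction, either way round.
- nose (a point): Foremost point of the scanner's head, at x = 90, z = 30 mm in the scanner's frame.
- tail (a point): Rear end of the scanner's handle, at x = -90, z = 18 mm in the scanner's frame.
- mat: Fixed black rubber mat, 150 (x) x 230 (y) x 5 mm, the scanner's resting place (it starts along the mat, nose to -y). Origin: centre of its underside, on the bench.
- rack: Loose green tube rack, 0.35 kg: block 104 (x) x 154 (y) x 30 mm on four round pins, 7 mm diameter, 12 mm long, tapered tips, at x +-40, y +-65 mm. Origin: centre of the footprint at the pin tips (on the bench), z up; block z 12 to 42 mm. White-capped tubes, tops at z = 66 mm, within y = +-30 mm. Label at its +y end.
- label (a point): Middle of the barcode label (white paper with black bars, 50 x 22 mm), lying flat on top of the rack near its +y end: at x = 0, y = 63, z = 42.5 mm in the rack's frame. Its x axis is the label's long direction, across the bars; z is square to the label, up.
- rack_handle (a point): Centre of the rack's white carrying handle: a bar along the rack's y, 14 mm wide (x), 16 mm high, 100 mm long, top at z = 120 mm, on two posts at y = +-46 mm. This point is 112 mm above the rack's origin, over its middle. Free space under the bar from z = 66 to 104 mm.
- base: Base rack, fixed to the bench: green block 104 (x) x 154 (y) x 30 mm, no handle or tubes, with four square sockets 12 mm wide, 15 mm deep, open on top, at x +-40, y +-65 mm. Origin: centre of its underside, on the bench. The rack fits either way round; fully home, its block lies on the base's top and its origin is 18 mm above the base's origin.
- beaker: Bystander: clear glass beaker, 70 mm wide, 75 mm high. Origin: centre of its underside. Leave alone.
- pipette: Bystander: handheld pipette lying on the bench, about 230 mm long (its x), 28 mm high. Origin: on the bench under its middle. Leave alone.
- tip_box: Bystander: white box of pipette tips, 85 x 120 x 67 mm. Origin: centre of its underside. Leave alone.
There are look-alikes about, which are no part of the job. Of the things that look like the rack, take the one that is farthest to the robot's left at the start.

How it is judged:
On the way, in this order (a step that is already met when the one before it is completed fails the run):
1. the held scanner is kept still for 1 s, label middle within 10 mm of the beam axis, 40 to 110 mm from the window, beam within 40 deg of square, scan line within 25 deg of the label's length (x of label in the frame of scan_window between 0.04 and 0.11 m and y of label in the frame of scan_window between -0.01 and 0.01 m and z of label in the frame of scan_window between -0.01 and 0.01 m and angle between the x axis of scan_window and the z axis of label, either way round below 0.7 rad and angle between the y axis of scan_window and the x axis of label, either way round below 0.44 rad and contact force between the fingers and scanner above 0.5 N and linear speed of scanner below 0.03 m/s and angular speed of scanner below 0.25 rad/s), for 1 s.
2. the scanner lies flat on its mat, both ends over the mat, let go (x of nose in the frame of mat between -0.078 and 0.078 m and y of nose in the frame of mat between -0.118 and 0.118 m and x of tail in the frame of mat between -0.078 and 0.078 m and y of tail in the frame of mat between -0.118 and 0.118 m and z of scanner in the frame of mat below 0.012 m and angle between scanner's own z axis and vertical below 0.12 rad and contact force between the fingers and scanner below 0.1 N and linear speed of scanner below 0.02 m/s), for 0.2 s.
3. the rack, still held, has been lowered until its pins are in the base's sockets (no more than 6 mm from fully home) (z of rack in the frame of base below 0.024 m and horizontal distance between rack and base below 0.005 m and angle between the x axis of rack and the x axis of base, either way round below 0.1 rad and contact force between the fingers and rack above 0.5 N), for 0.1 s.
At the end, for the whole second after the job is handed in: The rack sits on the base rack with all four pins home (within 3.5 mm of fully down, 5 mm of centred, 0.1 rad of square, either way round), level, at rest and let go; the scanner lies flat and upright on its mat with both ends over the mat (to 3 mm), at rest and let go (all of step 2 and z of rack in the frame of base below 0.0215 m and horizontal distance between rack and base below 0.005 m and angle between the x axis of rack and the x axis of base, either way round below 0.1 rad and angle between rack's own z axis and vertical below 0.05 rad and linear speed of rack below 0.02 m/s and contact force between the fingers and rack below 0.1 N); the robot touches nothing.
It fails at once if the clear glass beaker is moved more than 30 mm (distance of beaker from where it was at the start of the episode above 0.03 m).
It fails at once if the handheld pipette is moved more than 30 mm (distance of pipette from where it was at the start of the episode above 0.03 m).
It fails at once if the tip box is moved more than 30 mm (distance of tip_box from where it was at the start of the episode above 0.03 m).
It fails at once if the rack is tipped more than 0.5 rad from upright (angle between rack's own z axis and vertical above 0.5 rad).
It also fails if it takes over 67 s, if anything falls off the work surface, if the arm or the gripper's body presses on something with over 40 N, if the wrist force passes 120 N, or if a joint passes its speed limit or range.

ROBOT

A 6-joint arm with a two-finger parallel gripper is mounted at the origin on the work surface. World frame = base frame: x ahead of the robot, y to its left, z up, the work surface at z = 0. Lengths are in m, angles in rad, forces in N, time in s.
With the tool pointing down it reaches from about 0.225 to 0.725 m from the base axis. Payload 3.1 kg.
Tool frame: the origin (TCP) lies midway between the tips of the shut fingers; the grasp point (between the pads) lies 19 mm behind it; z points along the fingers, y is the direction in which the jaws open and shut (so a half turn about z gives the same grasp; the last joint's range is limited). The gripper opens to 85 mm and grips with 20 to 120 N. Pads are 22 mm wide; open, the fingers measure 114 mm over their backs; the gripper's body (76 mm by 85 mm) begins 54 mm behind the grasp point. The pads swing forward as they close: fully open they stand 13 mm farther back than shut.
Start: joints at [0.999, 0.048, 0.099, 1.622, 0, 1.443], TCP at [0.225, 0.474, 0.231] pointing down, gripper open.
Joint ranges: [-2.91, 2.91], [-0.99, 1.94], [-1.21, 1.42], [-2.12, 2.29], [-1.49, 1.47], [-3.14, 3.14]. Speed limits (rad/s): [2.79, 2.79, 3.14, 3.14, 3.14, 3.14].

INTERFACE

Orientations are given as [roll, pitch, yaw] about the fixed x, y, z axes, in that order (R = Rz(yaw) Ry(pitch) Rx(roll)).
In Python, from station import state, eyes, arm gives the robot as it stands.
- The arm moves only by the tool apply_moves, never from a script. Its argument "steps" is a list that holds one entry, the list of rows, each a list of 7 numbers: the shift along the world's x, y, z in cm, then the turn, a rotation vector about the world's x, y, z in rad, then the finger opening in cm, from 0 to 8.54. In form: [[[dx, dy, dz, wx, wy, wz, hand], ...]]. A call has 1 to 10 rows; each row is the pose to reach, as a shift and turn from the pose measured when the call began; what a row does not reach only later rows make up. A row lasts 1/8 s, in which the tool goes at most 62.5 mm and 10.7 degrees, less where a joint would pass 70% of its speed; a pose out of reach is approached as far as the arm can. A call with a gripper value outside its range is refused whole. The fingers move at their own pace and stop on an object; "squeeze" is the grip in N (left out, the last holds). Time passes only in rows, so rows that repeat a pose let the fingers close. It gives the time, the measured TCP pose, the force and the opening at its end, in the units of the state.
- state(): the state, without advancing time (a new reading comes with each control period).
- eyes.grab_frame(name): name is "scene" or "top" or "wrist"; returns a dict with "pixels" (420x560x3 uint8, blue, green, red), "camera_matrix" (3x3 intrinsics, pixels), "eye" and "rotation" of the camera in the world. Camera axes: x right, y down, z forward; pixel columns grow to the right and rows downward; lengths in m; the calibration is good to about 2 mm. A picture is of the moment at which its call begins. There is no depth.
- arm.finish_job(): hands the job in, once; it reports no verdict.
The state is a dict: "clock": time; "joint_positions": joint angles; "qvel": joint speeds; "joint_torque": joint torques, N m; "tcp_pos": TCP position; "orientation": TCP orientation; "force": force on the tool from outside, world axes, zero at the start; "torque": the same for the moment, N m; "gripper_width": finger opening in m.
Only numpy, scipy, OpenCV 4.12 (cv2) and the standard library are available. Lean on these libraries where they do the work, as an engineer would, in place of code of your own. Each camera call takes 0.05 s, during which the arm holds its last target.

## Working session

There is one attempt and no reset: what is moved stays moved. The work goes in short steps, Python scripts to look and compute and a tool call to move; the robot and the scene stay as the last step left them, time stands still between calls to the robot, and variables do not carry over. Pictures are saved under pics/ and viewed, and the job is handed in when it is done.

Besides the shell and the picture viewer there is one more tool, called after ">>>" as a command line: name --argument value ..., lists and objects as JSON in quotes. apply_moves: Moves the arm, as the interface text tells. Its arguments: {"type":"object","properties":{"steps":{"type":"array","items":{"type":"array","items":{"type":"array","items":{"type":"number"}}}},"squeeze":{"type":"number"}},"required":["steps"]}

```bash
mkdir -p pics; ls; python3 - <<'E'
from station import state, eyes, arm
import cv2
s=state()
for k,v in s.items(): print(k,v)
for n in ["scene","top","wrist"]:
    f=eyes.grab_frame(n); cv2.imwrite(f"pics/{n}0.png",f["pixels"]); print(n,f["camera_matrix"],f["eye"],f["rotation"])
    import pickle; pickle.dump(f,open(f"pics/{n}0.pkl","wb"))
E
```

```text
pics
clock 0.0
joint_positions [9.99175609e-01 4.87232802e-02 9.75897882e-02 1.62200457e+00
 1.77315671e-05 1.44300583e+00]
qvel [ 8.67306308e-04 -4.52023148e-07  1.02501125e-03 -1.66988059e-03
  1.89257641e-03 -1.27547375e-03]
joint_torque [-1.48071927e-04 -3.38779593e+01  3.20017004e+01  2.03342160e-02
 -2.27726105e-04 -1.94082207e-05]
tcp_pos [0.22510279 0.47361314 0.23012742]
orientation [-3.13927227e+00 -3.16024908e-04  2.69776205e+00]
force [-0.06071148  0.06735159  0.6456903 ]
torque [-0.00690679  0.00876894  0.01973816]
gripper_width 0.0856953428484216
scene [[423.87831928   0.         278.39744068]
 [  0.         423.87831928 205.85631034]
 [  0.           0.           1.        ]] [ 0.97270824 -0.5914214   1.06129025] [-2.44952537  0.01478124  0.68839219]
top [[456.25489114   0.         282.29046618]
 [  0.         456.25489114 205.14708248]
 [  0.           0.           1.        ]] [0.14432426 0.01578653 1.5670123 ] [-2.94115858 -0.00808177 -1.54985345]
wrist [[308.45008524   0.         281.02803819]
 [  0.         308.45008524 208.56424701]
 [  0.           0.           1.        ]] [0.15403082 0.50818863 0.37353232] [2.82502584e+00 1.80402250e-03 1.12618265e+00]
```

View pics/top0.png

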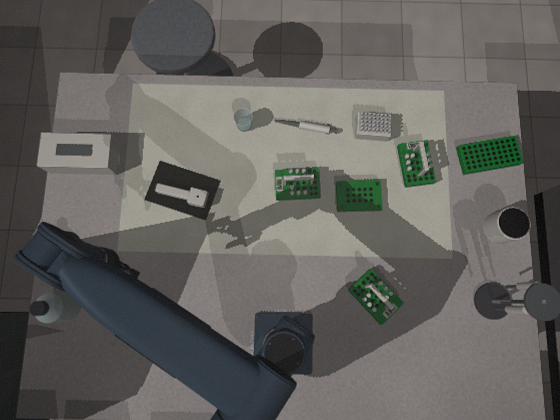

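View pics/scene0.png

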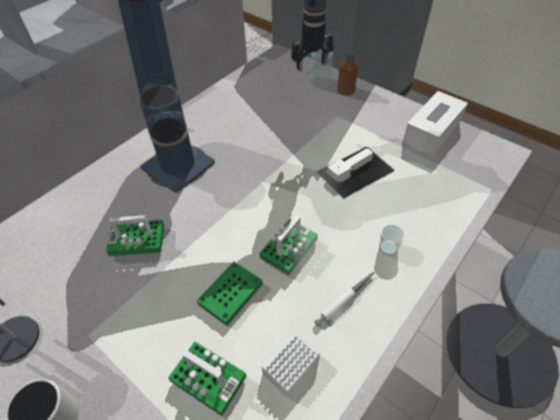

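View pics/wrist0.png

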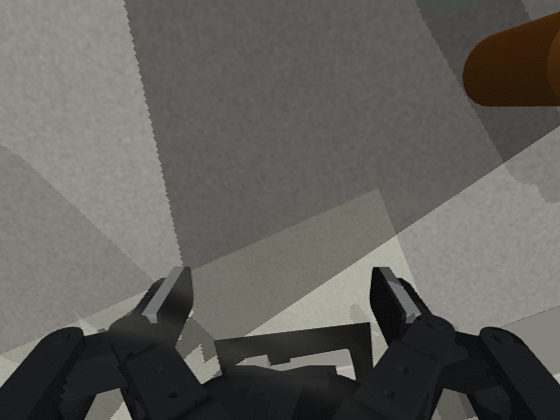

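```bash
python3 - <<'E'
import cv2,numpy as np
a=cv2.imread("pics/top0.png"); 
c1=cv2.resize(a[145:225,260:400],None,fx=5.5,fy=5.5,interpolation=cv2.INTER_CUBIC); cv2.imwrite("pics/c1.png",c1)
c1=cv2.resize(a[150:230,130:240],None,fx=6,fy=6,interpolation=cv2.INTER_CUBIC); cv2.imwrite("pics/c2.png",c1)
b=cv2.imread("pics/scene0.png")
c1=cv2.resize(b[200:330,190:330],None,fx=4.5,fy=4.5,interpolation=cv2.INTER_CUBIC); cv2.imwrite("pics/c3.png",c1)
E
```

```text
(no output)
```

View pics/c1.png

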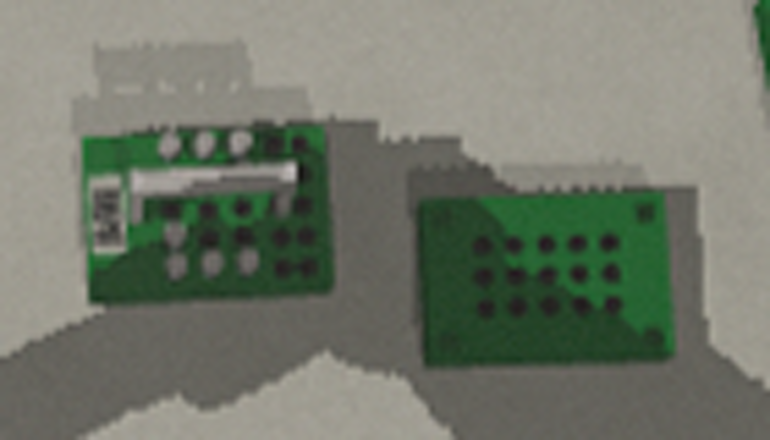

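View pics/c2.png

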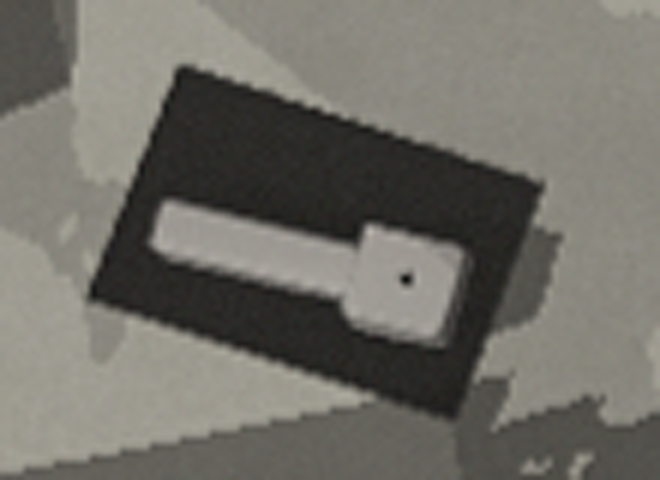

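View pics/c3.png

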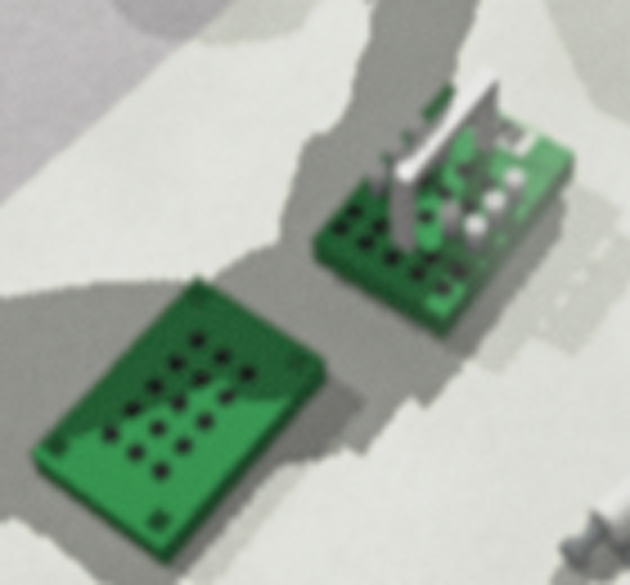

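```bash
cat > h.py <<'E'
import numpy as np,cv2,pickle
from scipy.spatial.transform import Rotation as R
def cam(f):
    r=np.array(f["rotation"]); 
    M=R.from_rotvec(r).as_matrix() if r.size==3 else r
    return np.array(f["camera_matrix"]),np.array(f["eye"]),M
def plane(f,uv,z):
    K,e,M=cam(f); uv=np.atleast_2d(uv).astype(float)
    d=(M@np.linalg.inv(K)@np.c_[uv,np.ones(len(uv))].T).T
    return e+d*((z-e[2])/d[:,2])[:,None]
def proj(f,P):
    K,e,M=cam(f); p=(M.T@(np.atleast_2d(P)-e).T).T; q=(K@p.T).T; return q[:,:2]/q[:,2:]
def tri(f1,u1,f2,u2):
    A=[];b=[]
    for f,u in((f1,u1),(f2,u2)):
        K,e,M=cam(f); d=M@np.linalg.inv(K)@np.array([*u,1.]); d/=np.linalg.norm(d)
        P=np.eye(3)-np.outer(d,d); A.append(P); b.append(P@e)
    return np.linalg.lstsq(np.vstack(A),np.hstack(b),rcond=None)[0]
E
python3 - <<'E'
from h import *
t=pickle.load(open("pics/top0.pkl","rb"));s=pickle.load(open("pics/scene0.pkl","rb"))
print(proj(t,[[0,0,0],[.5,0,0],[.5,.3,0]]),proj(s,[[0,0,0],[.225,.474,.231]]))
# crop to px: u=u0+(x+.5)/k-.5
def c(x,y,u0,v0,k): return (u0+(x+.5)/k-.5, v0+(y+.5)/k-.5)
im=t["pixels"]; hsv=cv2.cvtColor(im,cv2.COLOR_BGR2HSV)
g=cv2.inRange(hsv,(50,90,30),(75,255,255))
n,l,st,ce=cv2.connectedComponentsWithStats(cv2.morphologyEx(g,cv2.MORPH_CLOSE,np.ones((5,5))))
for i in range(1,n):
    if st[i,4]>300:
        p=np.argwhere(l==i)[:,::-1].astype(np.float32); print(ce[i],st[i],cv2.minAreaRect(p), plane(t,cv2.boxPoints(cv2.minAreaRect(p)),.036).round(3)[:,:2].tolist())
# base corners in crop
bc=[c(*q,260,145,5.5) for q in [(418,202),(665,190),(676,358),(425,366)]]
P=plane(t,bc,.03);print("base",P,P.mean(0))
rc=[c(*q,260,145,5.5) for q in [(82,137),(326,124),(333,292),(90,302)]]
P=plane(t,rc,.042);print("rack",P,P.mean(0))
lb=plane(t,c(108,214,260,145,5.5),.0425);print("label",lb)
h=plane(t,[c(*q,260,145,5.5) for q in [(133,180),(296,172)]],.12);print("handle",h,h.mean(0))
mc=[c(*q,130,150,6) for q in [(180,65),(543,185),(458,418),(90,298)]]
P=plane(t,mc,.005);print("mat",P,P.mean(0))
for q,z in [((160,225),.036),((350,272),.036),((405,278),.046)]: print(plane(t,c(*q,130,150,6),z+.005))
E
```

```text
[[-548.05325803   66.06161285]
 [-142.90463984   99.31407851]
 [-150.14832068  -26.31794963]] [[208.50035865 272.988522  ]
 [250.66731261 118.04091995]]
[489.11594203 154.4180602 ] [ 456  136   67   38 1794] ((489.23956298828125, 154.3897247314453), (29.3259334564209, 63.3412971496582), 80.21759033203125) [[6.222, 0.039], [11.236, 0.405], [12.82, -0.23], [6.709, -0.343]]
[413.06830309 167.20917823] [397 143  39  44 937] ((415.9614562988281, 163.19973754882812), (44.19029235839844, 31.424203872680664), 79.11447143554688) [[4.168, -0.008], [5.036, 0.079], [5.572, -0.406], [4.542, -0.425]]
[298.85465711 184.92425793] [275 168  45  32 977] ((297.111328125, 183.44947814941406), (29.78742790222168, 43.68217086791992), 87.39744567871094) [[2.301, -0.205], [2.801, -0.2], [2.861, -0.406], [2.341, -0.383]]
[358.83345725 195.20594796] [ 336  180   47   31 1345] ((358.9383850097656, 195.33563232421875), (30.127492904663086, 45.30227279663086), 87.87889862060547) [[3.072, -0.302], [3.911, -0.319], [4.024, -0.597], [3.141, -0.53]]
[373.37078652 294.980121  ] [ 349  269   54   56 1157] ((375.482330
[... 345 characters left out ...]
0.03      ]
rack [[ 2.29095423 -0.20386136  0.042     ]
 [ 2.7982634  -0.19646193  0.042     ]
 [ 2.85829715 -0.40752398  0.042     ]
 [ 2.33217798 -0.38258523  0.042     ]] [ 2.56992319 -0.29760812  0.042     ]
label [[ 2.35062375 -0.28787321  0.0425    ]]
handle [[ 2.2781496  -0.2387464   0.12      ]
 [ 2.60567129 -0.23968473  0.12      ]] [ 2.44191044 -0.23921557  0.12      ]
mat [[ 1.47870971 -0.15515256  0.005     ]
 [ 1.87498442 -0.25719334  0.005     ]
 [ 1.78991331 -0.45002096  0.005     ]
 [ 1.4072406  -0.32126921  0.005     ]] [ 1.63771201 -0.29590902  0.005     ]
[[ 1.43663877 -0.26501819  0.041     ]]
[[ 1.62297088 -0.31059899  0.041     ]]
[[ 1.67217931 -0.31692591  0.051     ]]
```

```bash
sed -i 's/R.from_rotvec(r).as_matrix()/R.from_euler("xyz",r).as_matrix()/' h.py; cat > m.py <<'E'
from h import *
t=pickle.load(open("pics/top0.pkl","rb"));s=pickle.load(open("pics/scene0.pkl","rb"))
print(proj(t,[[0,0,0],[.5,0,0],[.5,.3,0]]).round(),proj(s,[[0,0,0],[.225,.474,.231]]).round())
def c(x,y,u0,v0,k): return (u0+(x+.5)/k-.5, v0+(y+.5)/k-.5)
np.set_printoptions(precision=4,suppress=True)
def box(n,P):
    e1=P[1]-P[0]+P[2]-P[3]; e2=P[3]-P[0]+P[2]-P[1]
    print(n,P.mean(0),"long",np.linalg.norm(e1)/2,np.degrees(np.arctan2(e1[1],e1[0])),"short",np.linalg.norm(e2)/2,np.degrees(np.arctan2(e2[1],e2[0])))
box("base",plane(t,[c(*q,260,145,5.5) for q in [(418,202),(665,190),(676,358),(425,366)]],.03))
box("rack",plane(t,[c(*q,260,145,5.5) for q in [(82,137),(326,124),(333,292),(90,302)]],.042))
print("label",plane(t,c(108,214,260,145,5.5),.0425))
h=plane(t,[c(*q,260,145,5.5) for q in [(133,180),(296,172)]],.12);print("handle",h,h.mean(0),np.linalg.norm(h[1]-h[0]))
box("mat",plane(t,[c(*q,130,150,6) for q in [(180,65),(543,185),(458,418),(90,298)]],.005))
for q,z in [((160,225),.036),((350,272),.036),((405,278),.046)]: print(plane(t,c(*q,130,150,6),z+.005))
for n,p in [("beaker",(243,120)),("tipbox",(374,124)),("pip1",(275,120)),("pip2",(338,129)),("rack2",(377,295)),("rack3",(417,163)),("whitebox",(110,165))]: print(n,plane(t,p,.03))
print(plane(s,c(130,278,190,200,4.5)and (230,292),.03))
E
python3 m.py
```

```text
[[282. 343.]
 [285. 195.]
 [200. 193.]] [[177. 165.]
 [311.  70.]]
base [ 0.4978 -0.2541  0.03  ] long 0.15711781578820566 -86.3385177183154 short 0.10697977969251123 -177.68915038358037
rack [ 0.5321 -0.0404  0.042 ] long 0.15282389546928118 -85.89349181451007 short 0.1075320817580159 -176.67848600212497
label [[0.53   0.0221 0.0425]]
handle [[ 0.5316  0.0073  0.12  ]
 [ 0.5388 -0.0898  0.12  ]] [ 0.5352 -0.0412  0.12  ] 0.0973824089145289
mat [0.5096 0.3614 0.005 ] long 0.2282221419255898 -107.12399799075416 short 0.14724950563679534 163.3967672883322
[[0.508  0.4439 0.041 ]]
[[0.483  0.3337 0.041 ]]
[[0.478  0.3003 0.051 ]]
beaker [[0.7638 0.1567 0.03  ]]
tipbox [[ 0.76   -0.3115  0.03  ]]
pip1 [[0.7665 0.0424 0.03  ]]
pip2 [[ 0.738  -0.1827  0.03  ]]
rack2 [[ 0.1604 -0.31    0.03  ]]
rack3 [[ 0.6185 -0.4599  0.03  ]]
whitebox [[0.5861 0.6139 0.03  ]]
[[ 0.5082 -0.2572  0.03  ]]
```

Look-alikes in the top view (px): handled racks at (298,182), (417,163) and (377,295); green racks without handles at (359,195), the base with corner sockets, and (490,155), a long dummy. +y (robot's left) is image left, so I choose (298,182). The crop confirms it has a handle, caps and a label at its left end. The scanner is on the black mat at (183,192).

I'll hover over the scanner.

>>> apply_moves --steps '[[[6, -2, 0, 0, 0, -0.18, 8.5], [11, -4, 0, 0, 0, -0.36, 8.5], [16, -6, 0, 0, 0, -0.54, 8.5], [21, -8, 0, 0, 0, -0.72, 8.5], [24, -9.5, 0, 0, 0, -0.9, 8.5], [26.5, -10.5, -1, 0, 0, -1.08, 8.5], [26.5, -10.5, -2, 0, 0, -1.24, 8.5], [26.5, -10.5, -2, 0, 0, -1.33, 8.5], [26.5, -10.5, -2, 0, 0, -1.33, 8.5]]]'

```text
clock: 1.27
tcp_pos: [0.49, 0.3685, 0.2096]
orientation: [-3.139, 0.001, 1.369]
force: [-0.5, 0.5, 0.0]
gripper_width: 0.0853
```

```bash
cat > look.py <<'E'
import sys
from h import *
from station import state, eyes
s=state(); print({k:np.round(s[k],4).tolist() for k in ("clock","joint_positions","tcp_pos","orientation","force","gripper_width")})
for a in sys.argv[1:]:
    n,o=a.split(":"); f=eyes.grab_frame(n); cv2.imwrite(f"pics/{o}.png",f["pixels"]); pickle.dump(f,open(f"pics/{o}.pkl","wb"))
E
python3 look.py wrist:w1
```

```text
{'clock': 1.275, 'joint_positions': [0.5347, 0.2813, 0.3187, 1.6108, 0.0014, 2.3076], 'tcp_pos': [0.49, 0.3685, 0.2096], 'orientation': [-3.1387, 0.0007, 1.3686], 'force': [-0.4635, 0.4547, 0.0218], 'gripper_width': 0.0853}
```

View pics/w1.png

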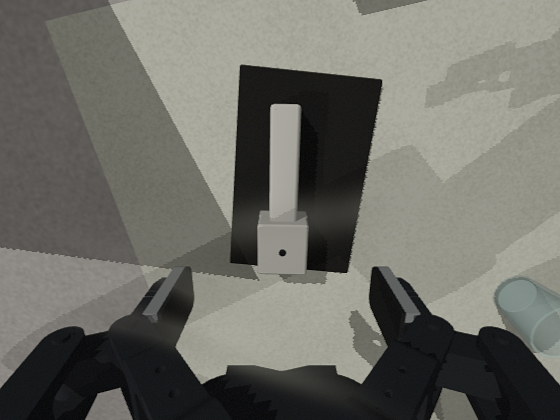

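The wrist view shows the scanner on its mat, with the handle's tail end at (285,105) and the head at (282,243). Mat corners are at (240,66), (381,79), (348,272) and (231,263).

```bash
python3 - <<'E'
from h import *
np.set_printoptions(precision=4,suppress=True)
f=pickle.load(open("pics/w1.pkl","rb")); im=f["pixels"]
m=cv2.inRange(im.min(2),130,255)
m[:, :200]=0;m[:,350:]=0
n,l,st,ce=cv2.connectedComponentsWithStats(m)
for i in range(1,n):
    if st[i,4]>200: print(i,st[i])
rows={}
for v in (115,130,150,170,190,200,230,240,250,260):
    x=np.where(im[v,240:330].min(1)>105)[0]+240; print(v,x.min(),x.max(), plane(f,[[x.min()-.5,v],[x.max()+.5,v]],.041 if v<210 else .051)[:,:2].ravel())
print("tail",plane(f,[(286,104)],.041),"front",plane(f,[(282,273)],.041))
print(plane(f,[(282,253)],.051))
P=plane(f,[(240,66),(381,79),(348,272),(231,263)],.005);print(P,P.mean(0))
print(proj(f,[[.49,.3685,.2096]]))
E
```

```text
1 [  200     0   150   228 15197]
2 [ 269  104   31  118 3124]
4 [  200   221   150   162 16054]
115 270 299 [0.4942 0.4422 0.5226 0.4364]
130 270 298 [0.4912 0.4284 0.5191 0.4227]
150 270 297 [0.4871 0.4094 0.5145 0.4038]
170 270 297 [0.4827 0.3896 0.5108 0.3839]
190 270 296 [0.4782 0.369  0.5058 0.3634]
200 269 295 [0.4749 0.3586 0.5028 0.3529]
230 257 307 [0.4565 0.3317 0.5091 0.321 ]
240 258 306 [0.4549 0.3203 0.5061 0.3099]
250 258 305 [0.4523 0.3089 0.503  0.2985]
260 258 305 [0.4496 0.2972 0.5008 0.2867]
tail [[0.5118 0.4489 0.041 ]] front [[0.4714 0.2705 0.041 ]]
[[0.4774 0.3001 0.051 ]]
[[0.4732 0.4951 0.005 ]
 [0.6141 0.4534 0.005 ]
 [0.5498 0.2348 0.005 ]
 [0.4071 0.277  0.005 ]] [0.511 0.365 0.005]
[[279.2073 268.8895]]
```

>>> apply_moves --steps '[[[0.3, 0.1, -5, 0, 0, -0.024, 8.5], [0.3, 0.1, -10, 0, 0, -0.024, 8.5], [0.3, 0.1, -15, 0, 0, -0.024, 8.5], [0.3, 0.1, -18, 0, 0, -0.024, 8.5], [0.3, 0.1, -19.7, 0, 0, -0.024, 8.5], [0.3, 0.1, -19.7, 0, 0, -0.024, 8.5]]]' --squeeze 50

```text
clock: 2.08
tcp_pos: [0.4921, 0.3692, 0.0119]
orientation: [-3.137, 0.002, 1.346]
force: [0.3, -0.0, -0.4]
gripper_width: 0.0849
```

>>> apply_moves --steps '[[[0, 0, 0, 0, 0, 0, 4], [0, 0, 0, 0, 0, 0, 2.5], [0, 0, 0, 0, 0, 0, 1], [0, 0, 0, 0, 0, 0, 1], [0, 0, 0, 0, 0, 0, 1], [0, 0, 0, 0, 0, 0, 1]]]'

```text
clock: 2.82
tcp_pos: [0.493, 0.3699, 0.0134]
orientation: [-3.139, 0.0, 1.346]
force: [-0.3, 0.8, 5.5]
gripper_width: 0.029
```

```bash
python3 look.py wrist:w2
```

```text
{'clock': 2.825, 'joint_positions': [0.5341, 0.3441, 0.003, 1.2315, 0.0017, 2.3295], 'tcp_pos': [0.493, 0.3699, 0.0134], 'orientation': [-3.1391, 0.0, 1.3462], 'force': [-0.3147, 0.7533, 5.516], 'gripper_width': 0.029}
```

View pics/w2.png

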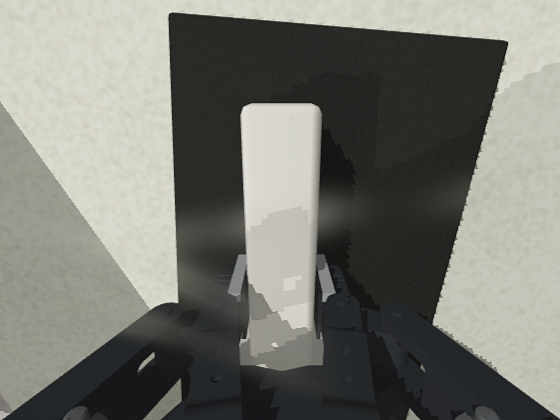

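```bash
python3 - <<'E'
from h import *
f=pickle.load(open("pics/w2.pkl","rb"))
T=plane(f,[(281.5,103.5)],.041)[0];print(T, T[:2]-[.493,.3699],np.hypot(*(T[:2]-[.493,.3699])))
l,r=plane(f,[(242,130),(321,130)],.041);print(l,r,(l+r)/2)
E
```

```text
[0.51236858 0.44908767 0.041     ] [0.01936858 0.07918767] 0.08152195460318841
[0.49630185 0.44339472 0.041     ] [0.52434968 0.43696848 0.041     ] [0.51032576 0.4401816  0.041     ]
```

```bash
python3 - <<'E'
from h import *
a=np.array([.9976,.0698,0])*.1745
print((R.from_rotvec(a)*R.from_rotvec([0,0,.296])).as_rotvec(),(R.from_rotvec(a)*R.from_euler("xyz",[-3.139,0,1.642])).as_euler("xyz"))
E
```

```text
[ 0.17460967 -0.01367288  0.29524626] [-3.13923793 -0.17450663  1.64202081]
```

>>> apply_moves --steps '[[[0, 0, 3, 0, 0, 0, 1], [0, 0, 8, 0, 0, 0, 1], [0, -2, 13, 0, 0, 0, 1], [0.5, -6, 16, 0, 0, 0.07, 1], [1, -10, 17, 0.03, 0, 0.14, 1], [1.5, -14, 17, 0.07, -0.01, 0.2, 1], [2, -18, 17, 0.11, -0.01, 0.25, 1], [2.5, -21, 16, 0.15, -0.01, 0.28, 1], [2.8, -23, 15, 0.17, -0.014, 0.295, 1], [2.9, -24, 14, 0.173, -0.014, 0.295, 1]]]'

```text
clock: 4.12
tcp_pos: [0.5214, 0.1283, 0.1516]
orientation: [-3.137, -0.173, 1.639]
force: [-0.2, 0.4, -2.7]
gripper_width: 0.0291
```

```bash
python3 look.py wrist:w3 top:t3 scene:s3; python3 - <<'E'
import cv2
a=cv2.imread("pics/t3.png"); b=cv2.imread("pics/s3.png")
A=cv2.resize(a[120:220,200:340],(700,500),interpolation=cv2.INTER_CUBIC)
B=cv2.resize(b[120:290,220:400],(530,500),interpolation=cv2.INTER_CUBIC)
cv2.imwrite("pics/a3.png",A);cv2.imwrite("pics/b3.png",B)
E
```

```text
{'clock': 4.125, 'joint_positions': [0.0142, 0.0669, -0.0487, 1.4692, 0.1721, 1.515], 'tcp_pos': [0.5214, 0.1283, 0.1516], 'orientation': [-3.1371, -0.1726, 1.6392], 'force': [-0.2443, 0.3515, -2.7431], 'gripper_width': 0.0291}
```

View pics/w3.png

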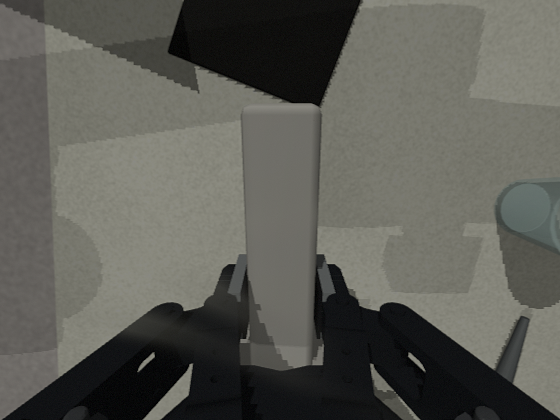

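View pics/a3.png

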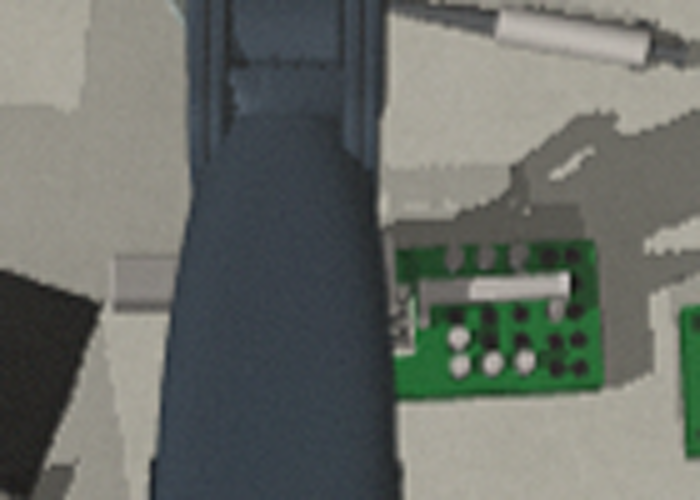

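View pics/b3.png

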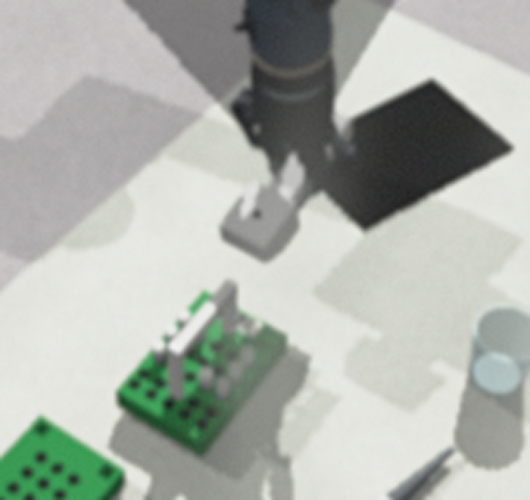

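```bash
python3 - <<'E'
from h import *
np.set_printoptions(precision=4,suppress=True)
s=pickle.load(open("pics/scene0.pkl","rb"));t=pickle.load(open("pics/top0.pkl","rb"))
for n,L in (("s",[[.5295,.022,.0425]]),):
    print(proj(s,L),proj(t,L))
b=s["pixels"]; cv2.imwrite("pics/d3.png",cv2.resize(b[212:280,255:325],(700,680),interpolation=cv2.INTER_CUBIC))
# base corners from scene
P=plane(s,[(190+q[0]/4.5,200+q[1]/4.5) for q in [(198,277),(328,360),(163,545),(33,457)]],.03);print(P,P.mean(0))
Q=plane(s,[(190+q[0]/4.5,200+q[1]/4.5) for q in [(575,152),(445,325),(316,243)]],.042);print(Q,(Q[0]+Q[2])/2)
E
```

```text
[[299.3216 228.6551]] [[279.25   183.6528]]
[[ 0.4502 -0.1798  0.03  ]
 [ 0.5534 -0.1731  0.03  ]
 [ 0.5584 -0.3241  0.03  ]
 [ 0.4598 -0.3328  0.03  ]] [ 0.5055 -0.2524  0.03  ]
[[ 0.5833  0.0416  0.042 ]
 [ 0.5983 -0.1143  0.042 ]
 [ 0.4973 -0.119   0.042 ]] [ 0.5403 -0.0387  0.042 ]
```

View pics/d3.png

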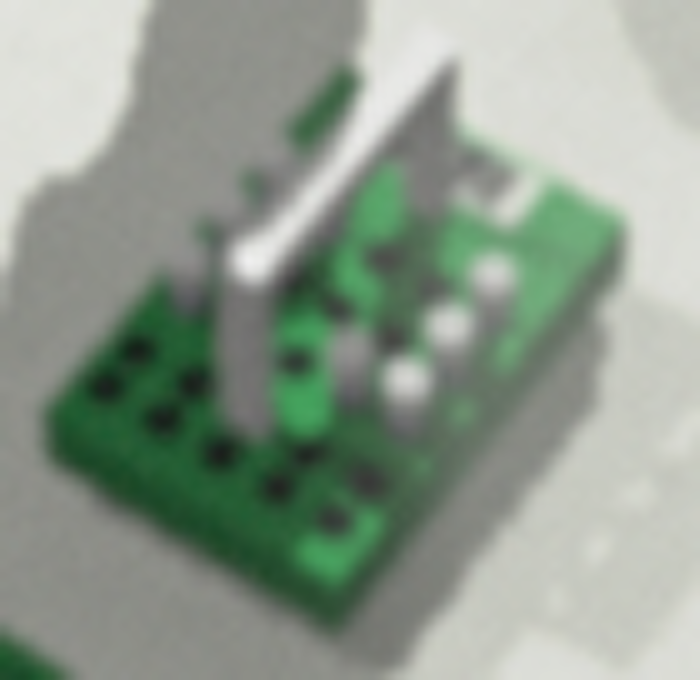

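```bash
python3 - <<'E'
from h import *
np.set_printoptions(precision=4,suppress=True,linewidth=200)
t=pickle.load(open("pics/top0.pkl","rb"))
im=t["pixels"].astype(int); sub=im[174:194,272:288]; print((sub[:,:,2]))  # red: green plate low, white/black
E
```

```text
[[160 139 132  46  42  48  45  46  42  41  41  39  37  43  43  42]
 [158 140 131  51  41  43  43  42  40  38  42  62  89  77  75  73]
 [158 147 132  58  67  66  71  90  88  80  62  95 152 140 132 132]
 [159 158 130  67 113 129 133 146 150 141  80 104 170 177 164 160]
 [161 155 128  75 139 157 158 154 157 146  81 104 171 174 163 165]
 [157 155 126  82 128 117 116 107 108 108  97 106 160 156 155 152]
 [160 159 131  92 122  89  89  71  71  87 125  94 123 121 113 107]
 [159 159 132  87 114  91  84  87  89 104 125  91 117 117  50  41]
 [159 159 132  81  97  92  72  59  65  98 126  92 120 113  40  40]
 [161 158 133  83  93  87  90  76  75 102 120  90 120 113  36  38]
 [160 155 131  81  93  77  92  88 102 123 126  91 119 108  33  45]
 [158 156 128  89 104 125 106  88  83 100 139  73 100  75  44  42]
 [160 155 132 107 105 145 111 105  57  90 150  32  44  43  40  40]
 [159 157 133 101  88 100  72  74  74  85 125  38  41  43  42  44]
 [158 157 133 100  74 112  81  83  89  91 113  45  41  42  46  43]
 [158 158 136 112  77 125 111 113 121 117 119  60  42  36  43  39]
 [157 154 149 129  82 156 154 152 152 153 135  53  38  40  44  43]
 [156 157 160 131  45  79  81  78  81  66  43  39  39  42  39  41]
 [159 161 160 130  33  42  39  39  39  38  41  45  39  45  42  41]
 [161 160 160 132  38  38  40  41  41  44  45  44  44  44  44  41]]
```

The tail is still at (281,104) in the wrist view, so there was no slip. The label is re-measured at (0.5305, 0.022). I'll lower to reading distance and hold.

>>> apply_moves --steps '[[[0.1, 0.1, -1.4, 0, 0, 0, 1], [0.15, 0.15, -2.4, 0, 0, 0, 1], [0.15, 0.15, -2.75, 0, 0, 0, 1], [0.15, 0.15, -2.75, 0, 0, 0, 1], [0.15, 0.15, -2.75, 0, 0, 0, 1], [0.15, 0.15, -2.75, 0, 0, 0, 1], [0.15, 0.15, -2.75, 0, 0, 0, 1], [0.15, 0.15, -2.75, 0, 0, 0, 1], [0.15, 0.15, -2.75, 0, 0, 0, 1], [0.15, 0.15, -2.75, 0, 0, 0, 1]]]'

```text
clock: 5.52
tcp_pos: [0.5225, 0.1315, 0.1244]
orientation: [-3.137, -0.173, 1.641]
force: [0.3, 0.6, -2.3]
gripper_width: 0.0292
```

```bash
python3 look.py scene:s4 top:t4; python3 - <<'E'
from h import *
from station import state
s=state(); M=R.from_euler("xyz",s["orientation"]).as_matrix(); p=np.array(s["tcp_pos"])
fx=-M[:,0]; up=-M[:,2]; y=np.cross(up,fx)
w=p+fx*.0855+up*(-.0009); beam=fx*.5-up*.866
L=np.array([.5305,.022,.0425]); d=L-w
z=np.cross(beam,y); print("label in win", d@beam,d@y,d@z,"beam ang",np.degrees(np.arccos(-beam[2])), "y",y)
b=cv2.imread("pics/s4.png"); cv2.imwrite("pics/b4.png",cv2.resize(b[150:280,240:370],(600,600),interpolation=cv2.INTER_CUBIC))
E
```

```text
{'clock': 5.525, 'joint_positions': [0.0198, 0.0783, -0.091, 1.4155, 0.1728, 1.5189], 'tcp_pos': [0.5225, 0.1315, 0.1244], 'orientation': [-3.1365, -0.1732, 1.6408], 'force': [0.3115, 0.6494, -2.2971], 'gripper_width': 0.0292}
label in win 0.07104305786187859 0.0006737324743295939 0.0014277392060287949 beam ang 20.07842123245022 y [ 0.99747305  0.07087097 -0.0049823 ]
```

View pics/b4.png

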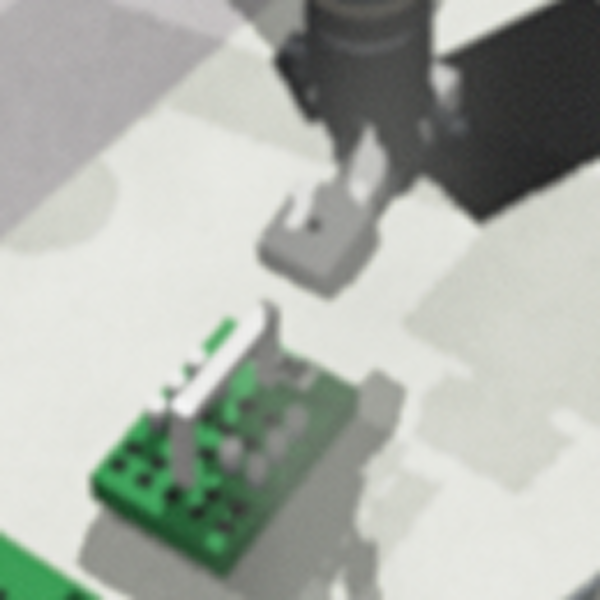

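```bash
python3 - <<'E'
from h import *
s=pickle.load(open("pics/s4.pkl","rb"));t=pickle.load(open("pics/top0.pkl","rb"));s0=pickle.load(open("pics/scene0.pkl","rb"))
from station import state
st=state(); M=R.from_euler("xyz",st["orientation"]).as_matrix(); p=np.array(st["tcp_pos"])
fx=-M[:,0]; up=-M[:,2]
print(proj(s,[p+fx*.0685+up*.0376]))
print(plane(t,[(130+405.5/6-.5,150+278.5/6-.5)],.051), plane(pickle.load(open("pics/w1.pkl","rb")),[(282,253)],.051))
E
```

```text
[[307.43603306 197.90927436]]
[[0.47799032 0.30025148 0.051     ]] [[0.47744975 0.30010307 0.051     ]]
```

>>> apply_moves --steps '[[[0, -0.1, 0, 0, 0, 0, 1], [0, -0.1, 0, 0, 0, 0, 1], [0, -0.1, 0, 0, 0, 0, 1], [0, -0.1, 0, 0, 0, 0, 1], [0, -0.1, 0, 0, 0, 0, 1], [0, -0.1, 0, 0, 0, 0, 1], [0, -0.1, 0, 0, 0, 0, 1], [0, -0.1, 0, 0, 0, 0, 1], [0, -0.1, 0, 0, 0, 0, 1], [0, -0.1, 0, 0, 0, 0, 1]]]'

```text
clock: 6.88
tcp_pos: [0.5225, 0.1305, 0.1243]
orientation: [-3.137, -0.173, 1.641]
force: [-0.8, 0.3, -2.7]
gripper_width: 0.0292
```

```bash
python3 - <<'E'
from h import *
s=pickle.load(open("pics/scene0.pkl","rb"))
c,si=np.cos(.072),np.sin(.072)
for a,b in ((25,11),(25,-11),(-25,-11),(-25,11)):
    x=.5305+(a*c-b*si)/1000; y=.022+(a*si+b*c)/1000
    q=proj(s,[[x,y,.0425]])[0]; print(a,b,(q-[255,212])*10+4.5)
for P in ([.5305-.052+.0045,-.041-.077,.042],[.535+.052,-.041-.077+.003,.042],[.535+.052-.006,-.041+.077+.003,.042]): print((proj(s,[P])[0]-[255,212])*10+4.5)
E
```

```text
25 11 [540.90842749 186.75173196]
25 -11 [500.52949168 236.22289624]
-25 -11 [360.37676841 158.81193363]
-25 11 [401.39741042 110.75514407]
[ 21.38727214 395.95673366]
[310.08425214 586.14933653]
[620.91420263 223.84552856]
```

```bash
python3 - <<'E'
from h import *
from station import state
s=state(); A=R.from_euler("xyz",s["orientation"]); B=R.from_euler("xyz",[-3.139,0,np.radians(73.2)])
print((B*A.inv()).as_rotvec(), (np.array([.5125,.3711,.0135])-s["tcp_pos"])*100)
E
```

```text
[-0.17337942  0.01692529 -0.36258575] [ -0.99590803  24.06121631 -11.08456021]
```

>>> apply_moves --steps '[[[0, 0.5, 2, 0, 0, 0, 1], [0, 4, 5, 0, 0, 0, 1], [-0.2, 8, 5, -0.05, 0.005, -0.1, 1], [-0.4, 13, 5, -0.1, 0.01, -0.2, 1], [-0.6, 18, 4, -0.15, 0.015, -0.3, 1], [-0.9, 22, 1, -0.173, 0.017, -0.363, 1], [-1, 24.1, -3, -0.173, 0.017, -0.363, 1], [-1, 24.1, -6, -0.173, 0.017, -0.363, 1], [-1, 24.1, -7.5, -0.173, 0.017, -0.363, 1], [-1, 24.1, -7.5, -0.173, 0.017, -0.363, 1]]]'

```text
clock: 8.12
tcp_pos: [0.5116, 0.3707, 0.048]
orientation: [-3.137, 0.002, 1.277]
force: [0.4, 0.1, -1.7]
gripper_width: 0.029
```

```bash
python3 look.py wrist:w5 scene:s5
```

```text
{'clock': 8.125, 'joint_positions': [0.5198, 0.3629, 0.0979, 1.3104, 0.0024, 2.3847], 'tcp_pos': [0.5116, 0.3707, 0.048], 'orientation': [-3.1367, 0.0016, 1.2767], 'force': [0.4487, 0.1218, -1.6882], 'gripper_width': 0.029}
```

View pics/w5.png

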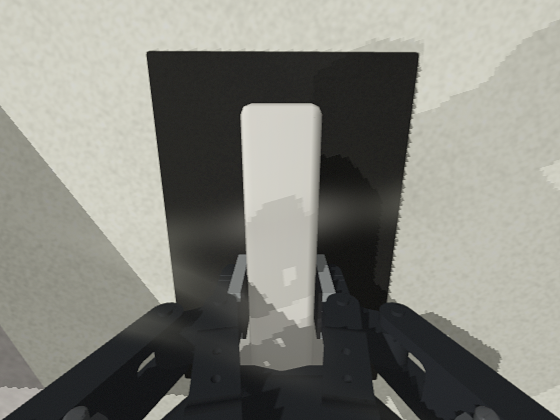

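The scanner (tail at (281,104)) is centred on and parallel with the mat, whose far edge runs (148,52) to (418,52). I'll lower it and release.

>>> apply_moves --steps '[[[0, 0, -1.5, 0, 0, 0, 1], [0, 0, -2.7, 0, 0, 0, 1], [0, 0, -3.2, 0, 0, 0, 1], [0, 0, -3.4, 0, 0, 0, 1], [0, 0, -3.4, 0, 0, 0, 1], [0, 0, -3.4, 0, 0, 0, 1]]]'

```text
clock: 8.98
tcp_pos: [0.5139, 0.3718, 0.0174]
orientation: [-3.141, -0.003, 1.276]
force: [0.6, -0.3, -3.1]
gripper_width: 0.0294
```

>>> apply_moves --steps '[[[0, 0, 0, 0, 0, 0, 4.5], [0, 0, 0, 0, 0, 0, 8.5], [0, 0, 0, 0, 0, 0, 8.5], [0, 0, 0, 0, 0, 0, 8.5], [0, 0, 0, 0, 0, 0, 8.5], [0, 0, 4, 0, 0, 0, 8.5], [0, 0, 9, 0, 0, 0, 8.5], [0, 0, 14, 0, 0, 0, 8.5], [0, 0, 18, 0, 0, 0, 8.5]]]'

```text
clock: 10.1
tcp_pos: [0.5142, 0.3721, 0.2001]
orientation: [3.14, -0.005, 1.276]
force: [0.1, 0.0, 1.2]
gripper_width: 0.0851
```

```bash
python3 look.py wrist:w6
```

```text
{'clock': 10.1, 'joint_positions': [0.5196, 0.3313, 0.3615, 1.5968, 0.0023, 2.3847], 'tcp_pos': [0.5142, 0.3721, 0.2001], 'orientation': [3.1404, -0.0047, 1.2765], 'force': [0.1164, 0.0406, 1.1991], 'gripper_width': 0.0851}
```

View pics/w6.png

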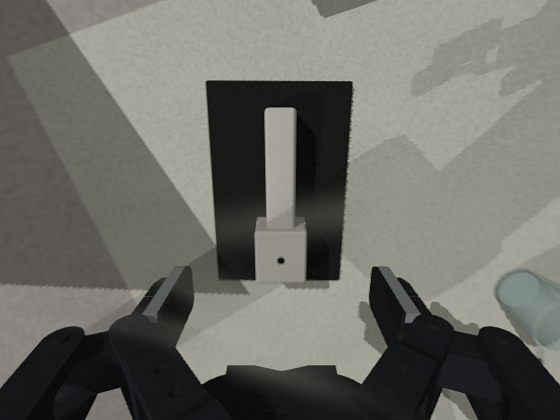

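```bash
python3 - <<'E'
from h import *
np.set_printoptions(precision=4,suppress=True)
f=pickle.load(open("pics/w6.pkl","rb"))
M=plane(f,[(207,82),(353,82),(340,280),(219,280)],.005); c=M.mean(0); print(M,c)
tail=plane(f,[(280.5,107.5)],.041)[0]; dot=plane(f,[(281,260.5)],.051)[0]
y=(M[0]+M[1]-M[2]-M[3]);y/=np.linalg.norm(y)
for n,p in(("tail",tail),("dot",dot)): print(n,p,(p-c)@y, (p-c)@np.cross(y,[0,0,1]))
E
```

```text
[[0.4739 0.4949 0.005 ]
 [0.6163 0.4516 0.005 ]
 [0.5498 0.2323 0.005 ]
 [0.4054 0.2763 0.005 ]] [0.5113 0.3638 0.005 ]
tail [0.5383 0.4493 0.041 ] 0.08972040008245773 0.0006009221338939009
dot [0.4942 0.3025 0.051 ] -0.06365963144625825 0.0016289779340641223
```

The scanner lies flat and centred on the mat (tail +90 mm, nose about -93 mm along it). Next I'll move over the rack.

>>> apply_moves --steps '[[[0.2, -3, 5, 0, 0, 0, 8.5], [0.4, -8, 7, 0, 0, 0.1, 8.5], [0.8, -13, 7, 0, 0, 0.2, 8.5], [1.2, -18, 7, 0, 0, 0.3, 8.5], [1.6, -23, 7, 0, 0, 0.365, 8.5], [2, -28, 7, 0, 0, 0.365, 8.5], [2, -33, 7, 0, 0, 0.365, 8.5], [2, -38, 7, 0, 0, 0.365, 8.5], [2, -41, 7, 0, 0, 0.365, 8.5], [2, -41, 7, 0, 0, 0.365, 8.5]]]'

```text
clock: 11.4
tcp_pos: [0.5362, -0.0388, 0.2763]
orientation: [3.134, -0.011, 1.638]
force: [0.2, -0.4, -0.1]
gripper_width: 0.0848
```

```bash
python3 look.py wrist:w7 top:t7
```

```text
{'clock': 11.4, 'joint_positions': [-0.2048, 0.092, 0.2356, 1.7104, 0.0131, 1.2992], 'tcp_pos': [0.5362, -0.0388, 0.2763], 'orientation': [3.1342, -0.0115, 1.6376], 'force': [0.1657, -0.3519, -0.0575], 'gripper_width': 0.0848}
```

View pics/w7.png

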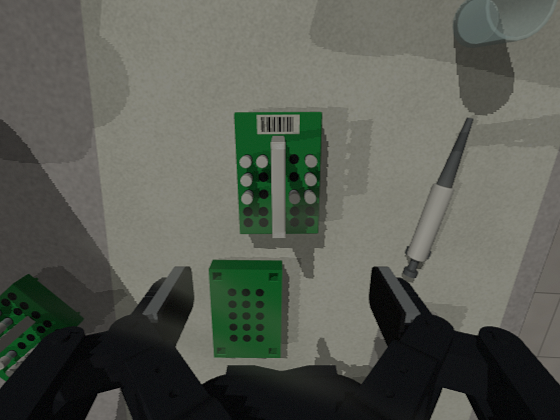

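The wrist view shows our rack with its label (278,124) and handle running (278,140) to (279,237), and the base with its four sockets at (217,276), (275,275), (275,350) and (220,351).

```bash
python3 - <<'E'
import cv2
a=cv2.imread("pics/w7.png")
cv2.imwrite("pics/e1.png",cv2.resize(a[100:245,220:340],None,fx=4.1,fy=4.1,interpolation=cv2.INTER_CUBIC))
cv2.imwrite("pics/e2.png",cv2.resize(a[250:365,195:300],None,fx=5,fy=5,interpolation=cv2.INTER_CUBIC))
E
```

```text
(no output)
```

View pics/e1.png

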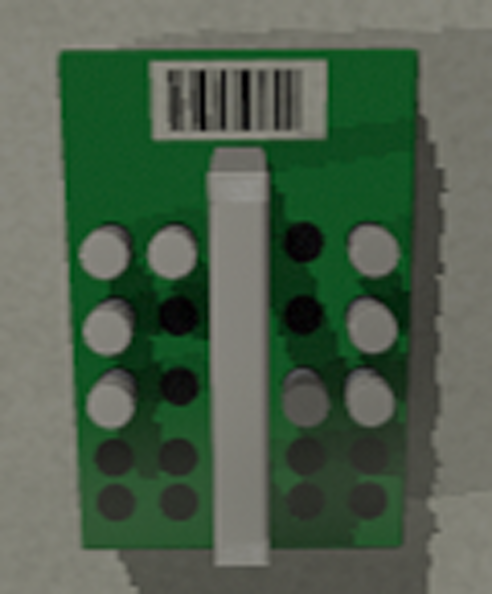

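View pics/e2.png

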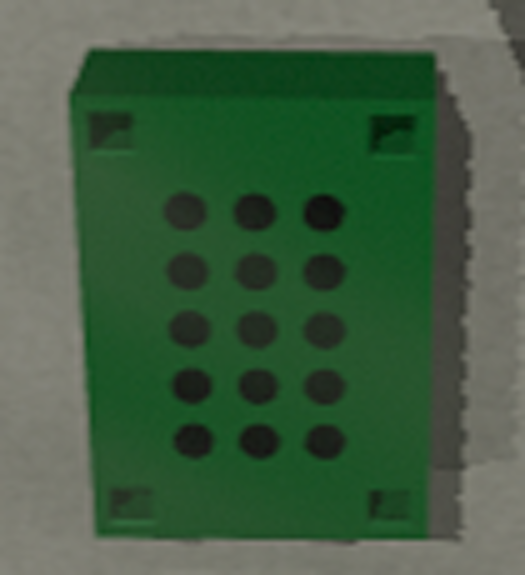

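```bash
python3 - <<'E'
from h import *
np.set_printoptions(precision=4,suppress=True)
f=pickle.load(open("pics/w7.pkl","rb")); print(f["eye"])
g=lambda L,u0,v0,k:[(u0+(x+.5)/k-.5,v0+(y+.5)/k-.5) for x,y in L]
def box(n,P):
    e1=P[0]+P[1]-P[2]-P[3]; e2=P[1]+P[2]-P[0]-P[3]
    print(n,P.mean(0),np.linalg.norm(e1)/2,np.degrees(np.arctan2(e1[1],e1[0]))-90,np.linalg.norm(e2)/2,np.degrees(np.arctan2(e2[1],e2[0])))
box("base top",plane(f,g([(70,98),(435,98),(428,538),(97,535)],195,250,5),.03))
box("sockets",plane(f,g([(110,131),(393,134),(389,503),(130,503)],195,250,5),.03))
box("rack top",plane(f,g([(59,51),(419,51),(404,548),(82,548)],220,100,4.1),.042))
box("label",plane(f,g([(150,60),(328,60),(327,139),(153,139)],220,100,4.1),.0425))
box("handle",plane(f,g([(208,201),(268,201),(269,565),(215,565)],220,100,4.1),.12))
P=plane(f,g([(208,168),(268,168),(268,201),(208,201)],220,100,4.1),.12);print(P)
E
```

```text
[0.5309 0.0392 0.4205]
base top [ 0.5011 -0.2527  0.03  ] 0.15319485776652297 2.950496593006534 0.1032147264072698 3.149693243226088
sockets [ 0.5004 -0.2519  0.03  ] 0.129374181720651 2.855922406660099 0.08037095449827562 3.129450013904357
rack top [ 0.5356 -0.0377  0.042 ] 0.1526836640109794 4.088871052858906 0.10322934397668324 3.69432038845253
label [0.5311 0.025  0.0425] 0.02198902359088979 4.363440653557873 0.05075502541515635 3.763626802205162
handle [ 0.5355 -0.041   0.12  ] 0.09230717356730601 4.229007196557475 0.01397109683736255 3.6687211792801726
[[0.5247 0.0121 0.12  ]
 [0.5386 0.0131 0.12  ]
 [0.5392 0.0055 0.12  ]
 [0.5251 0.0046 0.12  ]]
```

```bash
python3 - <<'E'
from h import *
from station import state
s=state(); A=R.from_euler("xyz",s["orientation"]); B=R.from_euler("xyz",[np.pi,0,1.641])
print((B*A.inv()).as_rotvec(), (np.array([.5356,-.038,.093])-s["tcp_pos"])*100)
E
```

```text
[-0.01281711  0.00672712  0.00012203] [ -0.06218283  -0.13749739 -18.35016015]
```

>>> apply_moves --steps '[[[-0.06, -0.14, -5, -0.013, 0.007, 0, 8.5], [-0.06, -0.14, -10, -0.013, 0.007, 0, 8.5], [-0.06, -0.14, -14, -0.013, 0.007, 0, 8.5], [-0.06, -0.14, -17, -0.013, 0.007, 0, 8.5], [-0.06, -0.14, -18.3, -0.013, 0.007, 0, 8.5], [-0.06, -0.14, -18.3, -0.013, 0.007, 0, 8.5], [-0.06, -0.14, -18.3, -0.013, 0.007, 0, 8.5]]]' --squeeze 100

```text
clock: 12.38
tcp_pos: [0.5369, -0.0379, 0.0954]
orientation: [3.139, 0.001, 1.641]
force: [-0.3, 0.0, 0.6]
gripper_width: 0.0851
```

```bash
python3 look.py wrist:w8
```

```text
{'clock': 12.375, 'joint_positions': [-0.195, 0.0926, -0.1243, 1.351, -0.0001, 1.3052], 'tcp_pos': [0.5369, -0.0379, 0.0954], 'orientation': [3.1389, 0.0009, 1.6414], 'force': [-0.3448, 0.0022, 0.575], 'gripper_width': 0.0851}
```

View pics/w8.png

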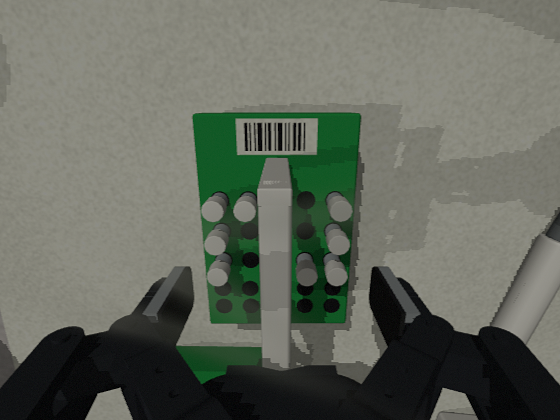

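The handle runs down the image (x ≈ 262–291), midway between the fingers. Closing.

>>> apply_moves --steps '[[[-0.1, 0, -0.2, 0, 0, 0, 5], [-0.1, 0, -0.2, 0, 0, 0, 2.5], [-0.1, 0, -0.2, 0, 0, 0, 0.5], [-0.1, 0, -0.2, 0, 0, 0, 0.2], [-0.1, 0, -0.2, 0, 0, 0, 0.2], [-0.1, 0, -0.2, 0, 0, 0, 0.2], [-0.1, 0, -0.2, 0, 0, 0, 0.2], [-0.1, 0, -0.2, 0, 0, 0, 0.2]]]' --squeeze 100

```text
clock: 13.42
tcp_pos: [0.5357, -0.0381, 0.0937]
orientation: [3.139, 0.001, 1.641]
force: [-3.6, 0.2, 3.8]
gripper_width: 0.0127
```

```bash
python3 look.py
```

```text
{'clock': 13.425, 'joint_positions': [-0.1956, 0.0905, -0.13, 1.3476, -0.0005, 1.3048], 'tcp_pos': [0.5357, -0.0381, 0.0937], 'orientation': [3.1391, 0.0012, 1.6411], 'force': [-3.618, 0.1967, 3.8134], 'gripper_width': 0.0127}
```

>>> apply_moves --steps '[[[0, 0, 1.5, 0, 0, 0, 0.2], [0, 0, 4, 0, 0, 0, 0.2], [0, -0.5, 6.5, 0, 0, 0, 0.2], [-0.4, -3, 7, 0, 0, 0, 0.2], [-1, -7, 7, 0, 0, -0.01, 0.2], [-1.8, -11, 7, 0, 0, -0.017, 0.2], [-2.5, -15, 7, 0, 0, -0.017, 0.2], [-3.1, -18.5, 7, 0, 0, -0.017, 0.2], [-3.5, -20.8, 7, 0, 0, -0.017, 0.2], [-3.5, -21.5, 7, 0, 0, -0.017, 0.2]]]'

```text
clock: 14.68
tcp_pos: [0.5008, -0.2544, 0.1634]
orientation: [3.139, 0.001, 1.622]
force: [-0.3, 0.7, -5.0]
gripper_width: 0.0124
```

>>> apply_moves --steps '[[[0, 0, 0, 0, 0, 0, 0.2], [0, 0, 0, 0, 0, 0, 0.2], [0, 0, 0, 0, 0, 0, 0.2]]]'

```text
clock: 15.05
tcp_pos: [0.501, -0.2534, 0.1634]
orientation: [3.139, 0.001, 1.623]
force: [-0.0, -0.0, -3.9]
gripper_width: 0.0124
```

```bash
python3 look.py wrist:w9 scene:s9 top:t9; python3 - <<'E'
import cv2
b=cv2.imread("pics/s9.png"); cv2.imwrite("pics/b9.png",cv2.resize(b[200:350,150:300],(600,600),interpolation=cv2.INTER_CUBIC))
E
```

```text
{'clock': 15.05, 'joint_positions': [-0.5885, 0.1346, 0.0571, 1.4905, 0.0014, 0.9297], 'tcp_pos': [0.501, -0.2534, 0.1634], 'orientation': [3.1386, 0.0005, 1.6234], 'force': [-0.0265, -0.0419, -3.9013], 'gripper_width': 0.0124}
```

View pics/w9.png

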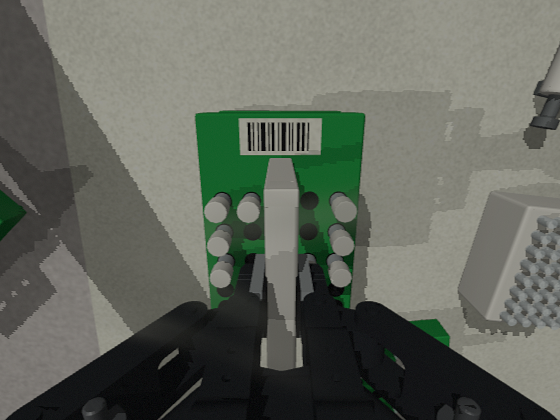

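View pics/b9.png

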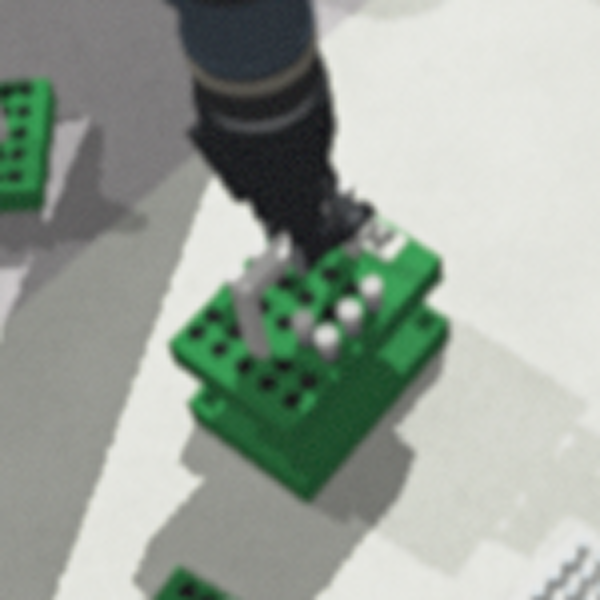

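```bash
python3 - <<'E'
from h import *
np.set_printoptions(precision=4,suppress=True)
def lab(n,L,z):
    f=pickle.load(open(n,"rb")); P=plane(f,L,z)
    e1=P[0]+P[1]-P[2]-P[3]; e2=P[1]+P[2]-P[0]-P[3]
    c=P.mean(0); a=np.arctan2(e2[1],e2[0]); print(c,np.linalg.norm(e1)/2,np.linalg.norm(e2)/2,np.degrees(a),"rack",c[:2]-.063*np.array([-np.sin(a),np.cos(a)]))
lab("pics/w8.pkl",[(236,118.5),(318,118.5),(318,154.5),(236.5,154.5)],.0425)
lab("pics/w9.pkl",[(240,118.5),(322,118.5),(321,155.5),(241,155)],.0425+.0697)
E
python3 - <<'E'
import cv2
a=cv2.imread("pics/w9.png");b=cv2.imread("pics/w8.png")
cv2.imwrite("pics/g9.png",cv2.resize(cv2.hconcat([b[105:165,185:375],a[105:165,185:375]]),None,fx=2.1,fy=2.1*2,interpolation=cv2.INTER_CUBIC))
E
```

```text
[0.5312 0.0244 0.0425] 0.0218764865885605 0.05081332429507712 3.987638615388656 rack [ 0.5356 -0.0385]
[ 0.4989 -0.191   0.1122] 0.022161447355556512 0.04993861454564116 2.7766033780537556 rack [ 0.502  -0.2539]
```

View pics/g9.png

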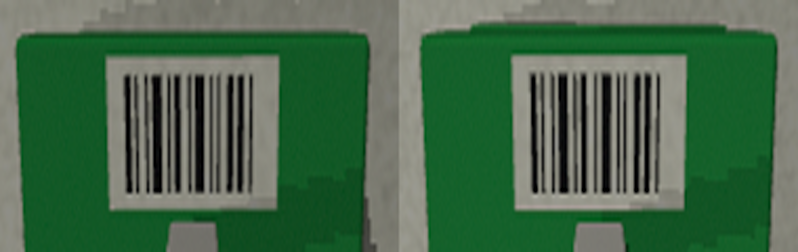

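>>> apply_moves --steps '[[[-0.08, 0.12, -1, 0, 0, 0, 0.2], [-0.08, 0.12, -2.2, 0, 0, 0, 0.2], [-0.08, 0.12, -3.2, 0, 0, 0, 0.2], [-0.08, 0.12, -3.5, 0, 0, 0, 0.2], [-0.08, 0.12, -3.5, 0, 0, 0, 0.2], [-0.08, 0.12, -3.5, 0, 0, 0, 0.2]]]'

```text
clock: 15.95
tcp_pos: [0.5005, -0.2529, 0.129]
orientation: [3.138, 0.001, 1.623]
force: [-0.0, -0.1, -3.9]
gripper_width: 0.0121
```

```bash
python3 look.py wrist:w10 scene:s10; python3 - <<'E'
import cv2
b=cv2.imread("pics/s10.png"); cv2.imwrite("pics/b10.png",cv2.resize(b[240:330,180:280],(780,700),interpolation=cv2.INTER_CUBIC))
E
```

```text
{'clock': 15.95, 'joint_positions': [-0.5881, 0.1372, -0.0085, 1.4211, 0.0012, 0.9306], 'tcp_pos': [0.5005, -0.2529, 0.129], 'orientation': [3.1377, 0.0014, 1.6229], 'force': [-0.0407, -0.0842, -3.9099], 'gripper_width': 0.0121}
```

View pics/b10.png

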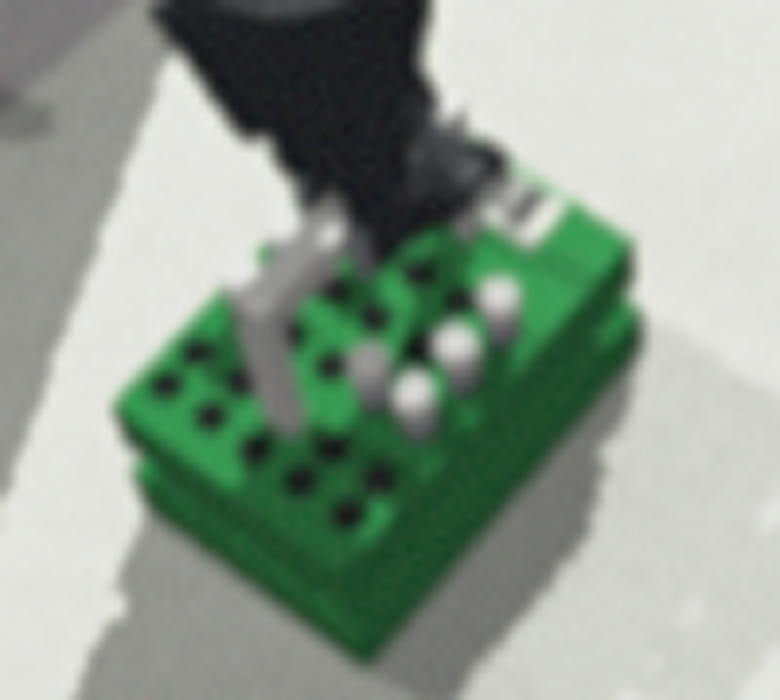

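>>> apply_moves --steps '[[[-0.05, 0.08, -0.3, 0, 0, 0, 0.2], [-0.05, 0.08, -0.6, 0, 0, 0, 0.2], [-0.05, 0.08, -0.9, 0, 0, 0, 0.2], [-0.05, 0.08, -1.2, 0, 0, 0, 0.2], [-0.05, 0.08, -1.5, 0, 0, 0, 0.2], [-0.05, 0.08, -1.75, 0, 0, 0, 0.2], [-0.05, 0.08, -1.8, 0, 0, 0, 0.2], [-0.05, 0.08, -1.8, 0, 0, 0, 0.2]]]'

```text
clock: 17.05
tcp_pos: [0.4999, -0.2521, 0.1117]
orientation: [3.138, 0.002, 1.623]
force: [-2.9, 0.6, 0.8]
gripper_width: 0.0123
```

```bash
python3 look.py wrist:w11 scene:s11; python3 - <<'E'
import cv2
b=cv2.imread("pics/s11.png"); cv2.imwrite("pics/b11.png",cv2.resize(b[240:330,180:280],(780,700),interpolation=cv2.INTER_CUBIC))
E
```

```text
{'clock': 17.05, 'joint_positions': [-0.5874, 0.1399, -0.0399, 1.3867, 0.0009, 0.9313], 'tcp_pos': [0.4999, -0.2521, 0.1117], 'orientation': [3.1376, 0.0018, 1.6229], 'force': [-2.9489, 0.5707, 0.7985], 'gripper_width': 0.0123}
```

View pics/b11.png

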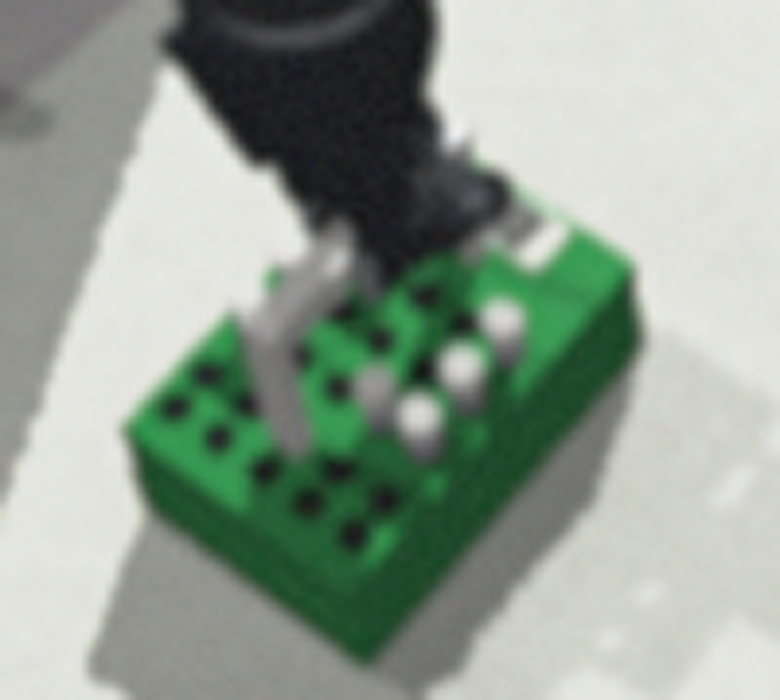

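The TCP is 18.0 mm above its pick-up height. The force went from -3.9 to +0.8 N, so the weight rests on the base, and the picture shows no gap. I'll press lightly to confirm, then release.

>>> apply_moves --steps '[[[0, 0, -0.2, 0, 0, 0, 0.2], [0, 0, -0.2, 0, 0, 0, 0.2], [0, 0, -0.2, 0, 0, 0, 0.2]]]'

```text
clock: 17.52
tcp_pos: [0.4998, -0.2521, 0.1116]
orientation: [3.137, 0.003, 1.623]
force: [-4.6, 2.2, 6.7]
gripper_width: 0.0125
```

>>> apply_moves --steps '[[[0, 0, 0, 0, 0, 0, 3], [0, 0, 0, 0, 0, 0, 6], [0, 0, 0, 0, 0, 0, 8.5], [0, 0, 0, 0, 0, 0, 8.5], [0, 0, 2, 0, 0, 0, 8.5], [0, 0, 6, 0, 0, 0, 8.5], [0, 0, 11, 0, 0, 0, 8.5], [0, 0, 16, 0, 0, 0, 8.5], [0, 0, 16, 0, 0, 0, 8.5]]]'

```text
clock: 18.65
tcp_pos: [0.5018, -0.2535, 0.2774]
orientation: [3.129, 0.009, 1.623]
force: [0.5, -0.3, -0.4]
gripper_width: 0.0851
```

>>> apply_moves --steps '[[[-3, 4, 0, 0, 0, 0, 8.5], [-7, 8, 0, 0, 0, 0, 8.5], [-12, 12, 0, 0, 0, 0, 8.5], [-17, 16, 0, 0, 0, 0, 8.5], [-21, 19, 0, 0, 0, 0, 8.5], [-21, 19, 0, 0, 0, 0, 8.5], [-21, 19, 0, 0, 0, 0, 8.5]]]'

```text
clock: 19.52
tcp_pos: [0.2922, -0.0636, 0.2768]
orientation: [3.128, 0.009, 1.623]
force: [0.9, -0.0, -0.3]
gripper_width: 0.0855
```

```bash
python3 look.py wrist:w12 scene:s12 top:t12
```

```text
{'clock': 19.525, 'joint_positions': [-0.4382, -0.5343, -0.2824, 1.8065, -0.0017, 1.0802], 'tcp_pos': [0.2922, -0.0636, 0.2768], 'orientation': [3.1281, 0.0092, 1.6232], 'force': [0.8839, -0.0161, -0.2876], 'gripper_width': 0.0855}
```

View pics/s12.png

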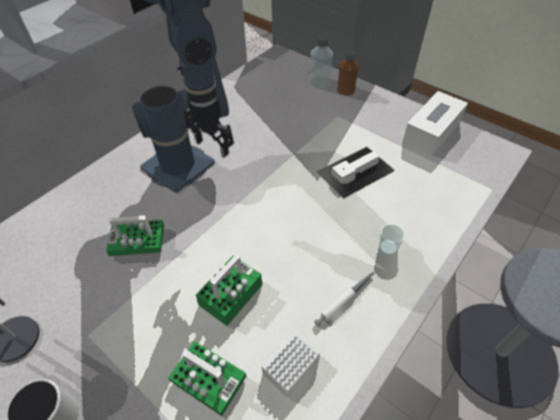

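View pics/t12.png

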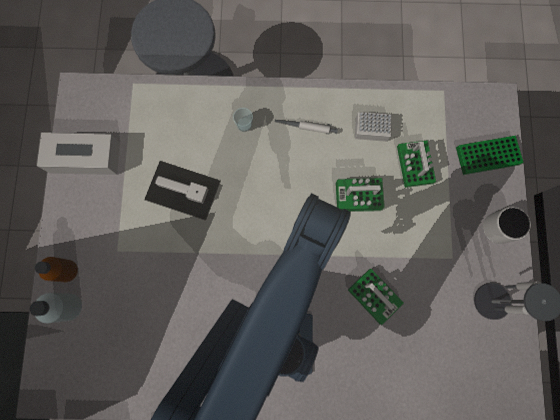

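The rack sits flush on the base at (229,290) in the scene view and (359,194) in the top view. The scanner is on its mat at (183,190), and the beaker (243,120), pipette (308,127) and tip box (374,124) haven't moved. Handing in.

```bash
python3 - <<'E'
from station import arm
print(arm.finish_job())
E
```

```text
the job is handed in; nothing more can be done
None
```

The job is done and handed in; the last clock reading before hand-in was 19.5 s. `finish_job` gave no verdict, so the results below are my own checks.

- **Scan:** I took the leftmost of the three handled racks. I held the scanner still for about 2.3 s with the computed beam about 2 mm off the label middle. The distance was 71 mm, the beam was 20° off square, and the scan line lay within about 1° of the label's length.
- **Scanner put back:** It was released about 4 mm above its resting height. The wrist camera then showed it upright, parallel to the mat and centred, with both ends over the mat.
- **Rack:** I carried it upright by its handle onto the base. It stopped exactly 18 mm above its pick-up height, the height for pins fully home, with its weight on the base. It took a light push without moving and looked flush in the scene image before I let go. In the last images it still sat in place.
- **Bystanders:** The beaker, pipette and tip box appeared unmoved by eye.
- **Disagreement:** My first estimates of the rack and base positions from the scene and top cameras differed by about 8 mm, probably because visible side faces blurred the corners. I used the closer wrist-camera measurements for both, with the label checked in all three views. No check failed.

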